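# Slide the glued-up board out to its line and hold it for clamping

### The arm

A 6-joint arm with a two-finger parallel gripper is mounted at the origin on the work surface. World frame = base frame: x ahead of the robot, y to its left, z up, the work surface at z = 0. Lengths are in m, angles in rad, forces in N, time in s.
With the tool pointing down it reaches from about 0.325 to 0.775 m from the base axis. Payload 9.3 kg.
Tool frame: the origin (TCP) lies on the mounting face of the last link; the fingertips stand 173 mm ahead of it and the grasp point (between the pads) lies 155 mm ahead of it; z points along the fingers, y is the line along which they close (so a half turn about z gives the same grasp; the last joint's range is limited). The gripper opens to 85 mm and grips with 20 to 120 N. Pads are 22 mm wide; open, the fingers measure 114 mm over their backs; the gripper's body (76 mm by 85 mm) begins 54 mm behind the grasp point. The pads swing forward as they close: fully open they stand 13 mm farther back than shut.
Start: joints at [-1.284, 0.259, 0.021, 1.334, 0, 1.418], TCP at [0.234, -0.498, 0.405] pointing down, gripper open.
Joint ranges: [-3.04, 3.04], [-0.91, 1.82], [-1.04, 1.36], [-1.92, 1.95], [-1.52, 1.45], [-3.14, 3.14]. Speed limits (rad/s): [2.22, 2.22, 2.79, 3.14, 3.14, 3.14].

### API

Orientations are given as a rotation vector (axis times angle).
In Python, from bench import * gives the robot as it stands. The module is installed in compiled form; this text tells all that it offers.
- The arm moves only by the tool send_rows, never from a script. Its argument "commands" is text: rows parted by semicolons, each of 7 numbers parted by spaces: the shift along the tool's x, y, z normalised to -1 to 1, where 1 is 25 cm, then the turn, a rotation vector about the tool's x, y, z normalised to -1 to 1, where 1 is pi rad, then the opening, from 0 (shut) to 1 (fully open). A call has exactly 5 rows; each row is the pose to reach, as a shift and turn from the pose commanded when the call began, along the tool's axes at that moment, turning the shorter way round; what a row does not reach only later rows make up. A row lasts 1/8 s, in which the tool goes at most 62.5 mm and 10.7 degrees, less where a joint would pass 70% of its speed; a pose out of reach is approached as far as the arm can. A call with a number of a shift or a turn outside -1 to 1 is refused whole. A call with a gripper value outside its range is refused whole. The fingers move at their own pace and stop on an object; "force" is the grip in N (left out, the last holds). Time passes only in rows, so rows that repeat a pose let the fingers close, or fill a call up. It gives the time, the measured TCP pose, the force, the opening and the grip force at its end, in the units of the state.
- observe(): the state, without advancing time (a new reading comes with each control period).
- camera(name): name is "scene" or "top" or "wrist"; returns the picture (480x640x3 uint8, blue, green, red); there is no depth.
- get_calibration(name): a dict with "fx", "fy", "cx", "cy" (pixels), "rvec" (rotation vector, rad) and "tvec" (3), from world to camera coordinates, as OpenCV has them; the wrist camera has in their place "T_tool_cam" (4x4, takes a point from camera to tool coordinates, whose origin is the TCP and whose axes are the flange's). Camera axes: x right, y down, z forward; pixel columns grow to the right and rows downward; lengths in m; the calibration is good to about 2 mm. A picture is of the moment at which its call begins: read the wrist's pose just before it. get_calibration takes no time and is no camera call.
- sign_off(): hands the job in; it is judged then, once.
Trained networks look in the newest picture that a camera, given by its name, has taken for a name from the list of things; names that differ only in an ending like _2 or _b are one class to them, and where a whole thing is asked for, a point or a joint stands for the part that bears it (a point fixed in the world has none). Each returns a list of dicts, best first, with "conf" (0 to 1); they miss things now and then, are a little off and sometimes report something else, mostly with a low value. They report only what shows in the picture. A call takes as long as a camera call.
- look_for(camera, query): "location" ([row, column] in pixels, amid what is visible of it).
The state is a dict: "clock": time; "joint_positions": joint angles; "dq": joint speeds; "effort": joint torques, N m; "tcp_pos": TCP position; "tool_rot": TCP orientation; "force": force on the tool from outside, world axes, zero at the start; "wrist_torque": the same for the moment, N m; "grip_width": opening from 0.0 (shut) to 1.0 (fully open); "grasp_force": force on a finger pad.
Only numpy, scipy, OpenCV 4.12 (cv2) and the standard library are available. Lean on these libraries where they do the work, as an engineer would, in place of code of your own. Each camera call takes 0.05 s, during which the arm holds its last target. There are 200 camera calls.

### The job

The pine board on the raised platform has an oak block freshly glued on its outer half, and somebody is waiting to put clamps on it. Holding the board by its bare tail, slide it along the platform, without lifting it or letting it tip, until the red line lies right over the platform edge that the block already overhangs, straight along it, with the whole oak block hanging clear beyond; it is front-heavy there, so finish while still holding the tail, keeping the board level and down on the platform. Be gentle: grip with no more than about 40 N (soft pine), do not touch the oak block while its glue is wet, and leave the clamps, glue bottle and drill where they are.

Things in the scene. Friction and masses are not known exactly. Their poses are not given: they have to be found in the camera images.
- platform: raised assembly bench of pale wood, bolted to the work bench: flat top 220 x 380 mm, 130 mm above the bench, on two trestle ends. Origin at the centre of its underside, on the bench; z up, y along its 380 mm length towards the robot's left, the direction in which the board slides. Its place and yaw vary
- edge (a point): middle of the platform's left-hand top edge, over which the board slides out: 190 mm along the platform's +y from its centre, 130 mm up; the edge runs along the platform's x; axes as the platform's
- board: loose pine board 400 mm long (y), 54 wide (x), 20 thick, flat on the platform, a little askew, its +y end with the oak block already out over the left-hand edge. Origin at the centre of its underside, z up. About 0.4 kg with the block; balance point about 50 mm outward (+y) of the origin: once that passes the edge it tips unless held. Bare from y = -200 mm (tail) to +15 mm (line)
- line (a point): middle of the red line, 4 mm wide, drawn across the board's top and sides at board y = +15 mm, on the top face; axes as the board's
- tail (a point): middle of the top edge of the board's plain inner end: board y = -200 mm, 20 mm above the underside
- doubler: dark oak block 160 x 42 x 35 mm high glued on top of the board, from board y = +36 to +196 mm. Origin at the centre of its underside, on the board's top face. Glue wet: not to be touched
- clamp_a: blue and steel F-clamp 260 mm long lying on the bench below the overhang, under 30 mm high; origin under the middle of its bar. To be left alone
- clamp_b: like clamp_a, on the far side of the platform. To be left alone
- glue: white glue bottle with orange nozzle, 56 mm diameter, 165 mm high, standing on the bench beside the overhang, on its far side; origin at its foot. To be left alone
- drill: red and black cordless drill standing on its battery, about 210 mm high and 220 mm long, on the bench to the left past the overhang; origin at its foot. To be left alone

How it is judged:
By the outcome, as a careful person would: the job done as asked, in the order asked, and still so for the second after the job is handed in, while the arm keeps its last pose, push and grip.
It also fails if it takes over 35 s, if anything falls off the work surface, if the arm or the gripper's body presses on something with over 40 N, if the wrist force passes 120 N, or if a joint passes its speed limit or range.

## Working session

There is one attempt and no reset: what is moved stays moved. The work goes in short steps, Python scripts to look and compute and a tool call to move; the robot and the scene stay as the last step left them, time stands still between calls to the robot, and variables do not carry over. Pictures are saved under pics/ and viewed, at most 10 in all, crops included, and the job is handed in when it is done.

Besides the shell and the picture viewer there is one more tool, called after "Emit:" by a JSON object that holds its "name" and its "arguments", one argument or row to a line. send_rows: Moves the arm, as the interface text tells. Scaled input: -1 to 1 covers 25 cm each way for a shift and pi rad each way for a turn. Its arguments: {"type":"object","properties":{"commands":{"type":"string"},"force":{"type":"number"}},"required":["commands"]}

```bash
mkdir -p pics; python3 - <<'E'
from bench import *
import cv2
s=observe(); print(s['clock'],s['tcp_pos'],s['tool_rot'],s['grip_width'])
for c in ('top','scene'):
    cv2.imwrite(f'pics/{c}0.png',camera(c)); print(c,get_calibration(c))
    for q in ('line','tail','doubler','edge','board','platform'):
        print(q,[(r['location'],round(r['conf'],2)) for r in look_for(c,q)][:2])
print(get_calibration('wrist'))
E
```

```text
0.0 [ 0.23413232 -0.49761624  0.40407165] [-3.06465573e+00 -6.84915897e-01  9.90161319e-05] 0.9940122389954907
top {'fx': 623.5297749545971, 'fy': 623.5297749545971, 'cx': 315.3272781425185, 'cy': 226.01942128217996, 'rvec': array([ 2.17550877, -2.15082712,  0.1296055 ]), 'tvec': array([0.07733718, 0.58360013, 1.60691277])}
line [([255.8, 390.1], 0.79)]
tail [([255.8, 388.0], 0.67), ([234.0, 400.8], 0.61)]
doubler [([262.9, 344.0], 0.71)]
edge [([241.6, 398.7], 0.76)]
board [([254.3, 388.5], 0.77), ([299.8, 268.6], 0.74)]
platform [([238.1, 396.4], 0.58)]
scene {'fx': 444.9638695241495, 'fy': 444.9638695241495, 'cx': 316.4561604492818, 'cy': 241.325256766571, 'rvec': array([ 1.13651388,  2.30324011, -1.08013453]), 'tvec': array([ 0.27056365, -0.24648207,  1.49064451])}
line [([190.1, 290.8], 0.66)]
tail [([192.8, 291.3], 0.81)]
doubler [([194.2, 312.3], 0.88)]
edge [([215.6, 254.0], 0.91)]
board [([191.6, 287.8], 0.89)]
platform [([215.3, 251.2], 0.63)]
{'fx': 379.69150334217744, 'fy': 379.69150334217744, 'cx': 316.8983406940966, 'cy': 239.2361523599064, 'T_tool_cam': array([[-3.67566927e-04, -9.64214670e-01, -2.65122492e-01,
         6.72481420e-02],
       [ 9.99999932e-01, -3.43057360e-04, -1.38750818e-04,
         1.13064362e-03],
       [ 4.28333524e-05, -2.65122525e-01,  9.64214730e-01,
         3.09512928e-02],
       [ 0.00000000e+00,  0.00000000e+00,  0.00000000e+00,
         1.00000000e+00]])}
```

View pics/top0.png

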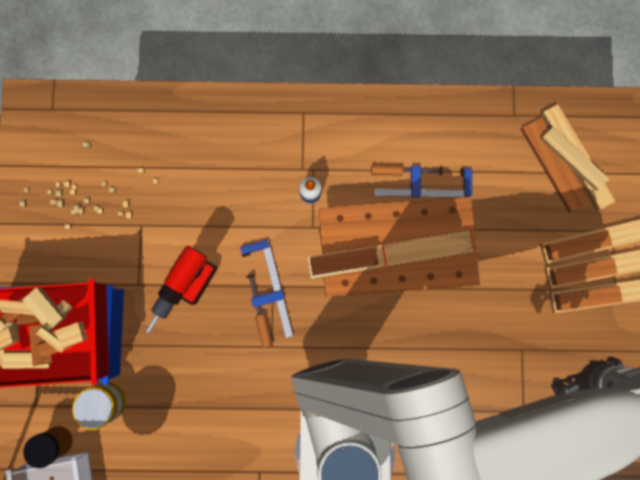

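View pics/scene0.png

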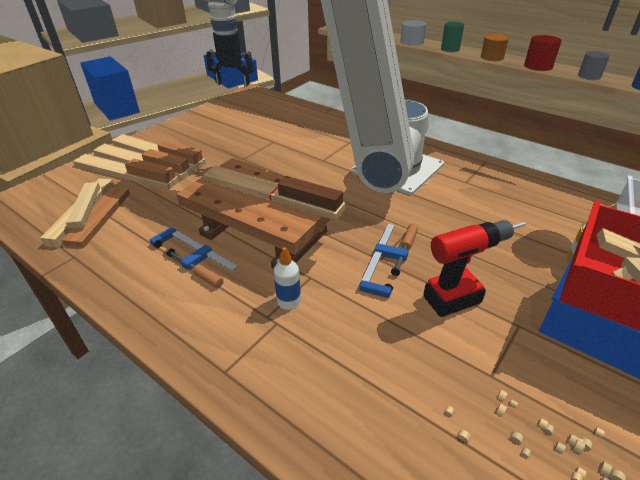

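Top view: the red line is at about (255, 384), the tail end near (243, 473), and the platform's left edge at columns 320–328. I'll zoom in for the corners.

```bash
python3 - <<'E'
import cv2
i=cv2.imread('pics/top0.png')[185:305,300:490]
cv2.imwrite('pics/c0.png',cv2.resize(i,None,fx=4,fy=4,interpolation=cv2.INTER_CUBIC))
E
```

```text
(no output)
```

View pics/c0.png

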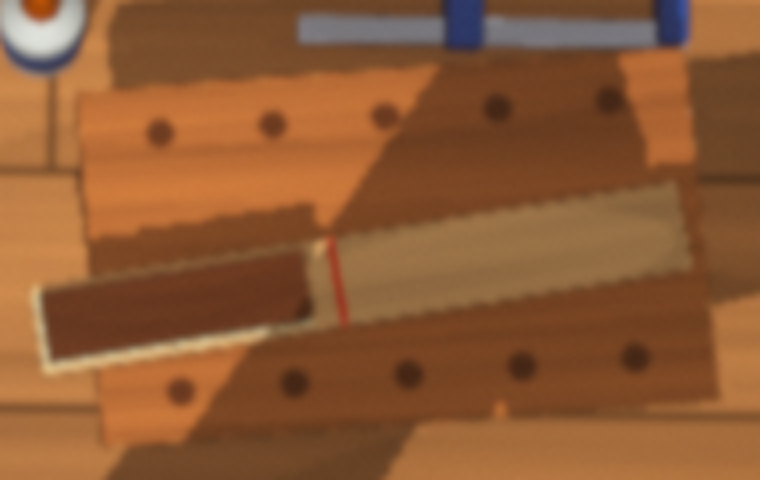

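Crop (x4, offset col 300,row 185): platform corners (78,92),(688,52),(718,398),(104,444); board corners tail (676,182),(692,270), line (330,240)–(346,324), front (33,290),(46,373).

```bash
cat > h.py <<'E'
from bench import *
import numpy as np, cv2
from scipy.spatial.transform import Rotation as R
def proj_rays(px,c):
    k=get_calibration(c)
    if c=='wrist':
        s=observe(); Rt=R.from_rotvec(s['tool_rot']).as_matrix(); T=k['T_tool_cam']
        Rw=Rt@T[:3,:3]; o=Rt@T[:3,3]+s['tcp_pos']
    else:
        Rc=R.from_rotvec(k['rvec']).as_matrix(); Rw=Rc.T; o=-Rc.T@k['tvec']
    px=np.atleast_2d(px).astype(float)
    d=np.c_[(px[:,0]-k['cx'])/k['fx'],(px[:,1]-k['cy'])/k['fy'],np.ones(len(px))]@Rw.T
    return o,d
def on_plane(px,c,z):
    o,d=proj_rays(px,c); return o+d*((z-o[2])/d[:,2])[:,None]
def fit(model,obs):  # 2D rigid: obs = Rm+t
    m,o=np.array(model),np.array(obs)[:,:2]; mc,oc=m.mean(0),o.mean(0)
    a,b=m-mc,o-oc; th=np.arctan2((a[:,0]*b[:,1]-a[:,1]*b[:,0]).sum(),(a*b).sum())
    Rm=np.array([[np.cos(th),-np.sin(th)],[np.sin(th),np.cos(th)]]); t=oc-Rm@mc
    return th,t,Rm,o-(m@Rm.T+t)
E
python3 - <<'E'
from h import *
np.set_printoptions(precision=4,suppress=True)
f=lambda a:np.array(a)/4+[300-.375,185-.375]
P=on_plane(f([(78,92),(688,52),(718,398),(104,444)]),'top',.13)
B=on_plane(f([(676,182),(692,270),(330,240),(346,324),(33,290),(46,373)]),'top',.15)
# image up=+x, left=+y
th,t,Rm,e=fit([(.11,.19),(.11,-.19),(-.11,-.19),(-.11,.19)],P); print('plat',th,t,e)
tb,b,Rb,e=fit([(.027,-.2),(-.027,-.2),(.027,.015),(-.027,.015),(.027,.2),(-.027,.2)],B); print('board',tb,b,e)
edge=Rm@[0,.19]+t; line=Rb@[0,.015]+b; tail=Rb@[0,-.2]+b
print('edge',edge,'line',line,'tail',tail)
q=Rm.T@(line-t); print('line in plat',q,'tail in plat',Rm.T@(tail-t),'rel yaw deg',np.degrees(tb-th))
s=observe();print(R.from_rotvec(s['tool_rot']).as_matrix())
E
```

```text
plat 0.08019483546459537 [ 0.5245 -0.1227] [[-0.0013 -0.0002]
 [-0.0021 -0.0011]
 [ 0.0026  0.002 ]
 [ 0.0008 -0.0007]]
board 0.17343811077166424 [ 0.5022 -0.0987] [[ 0.      0.0006]
 [-0.0005  0.0011]
 [-0.0009  0.0003]
 [ 0.0013  0.    ]
 [-0.0015 -0.0014]
 [ 0.0015 -0.0006]]
edge [0.5093 0.0667] line [ 0.4996 -0.0839] tail [ 0.5367 -0.2957]
line in plat [-0.0217  0.0407] tail in plat [-0.0016 -0.1734] rel yaw deg 5.342446143071451
[[ 0.9048  0.4258  0.    ]
 [ 0.4258 -0.9048 -0.    ]
 [-0.      0.     -1.    ]]
```

```bash
cat >> h.py <<'E'
def cmd(xyz,yaw):  # yaw = world angle of tool y axis, tool straight down
    s=observe(); R0=R.from_rotvec(s['tool_rot']).as_matrix()
    y=np.array([np.cos(yaw),np.sin(yaw),0]); z=np.array([0,0,-1.]); R1=np.c_[np.cross(y,z),y,z]
    d=R0.T@(np.array(xyz)-s['tcp_pos'])/.25; w=R.from_matrix(R0.T@R1).as_rotvec()/np.pi
    print('tcp',s['tcp_pos'].round(4),'clk',s['clock'],'F',np.round(s['force'],1),'g',s['grip_width'],s['grasp_force'])
    print('shift',d.round(4),'turn',w.round(4))
E
python3 -c "
from h import *
cmd([.5307,-.2612,.40],.1734)"
```

```text
tcp [ 0.2342 -0.4977  0.4047] clk 0.7 F [-0.1 -0.3 -0.3] g 0.9967925618173327 0.0
shift [ 1.476  -0.3508  0.0188] turn [ 0.      0.     -0.4152]
```

Emit:
{"name": "send_rows", "arguments": {
  "commands": "0.15 -0.035 0 0 0 -0.05 1;0.37 -0.088 0 0 0 -0.11 1;0.6 -0.14 0.01 0 0 -0.17 1;0.82 -0.195 0.01 0 0 -0.23 1;1 -0.24 0.01 0 0 -0.28 1",
  "force": 36
}}

```text
clock: 1.32
tcp_pos: [0.4362, -0.3354, 0.4023]
tool_rot: [2.476, 1.933, 0.0]
force: [0.8, -1.0, 0.5]
grip_width: 0.998
grasp_force: 0.0
```

```bash
python3 -c "
from h import *
cmd([.5307,-.2612,.40],.1734)"
```

```text
tcp [ 0.4362 -0.3354  0.4023] clk 1.325 F [ 0.8 -1.   0.5] g 0.9977188802979919 0.0
shift [0.3794 0.2947 0.0094] turn [ 1.000e-04  1.000e-04 -1.332e-01]
```

Emit:
{"name": "send_rows", "arguments": {
  "commands": "0.14 0.1 0 0 0 -0.05 1;0.29 0.22 0.01 0 0 -0.1 1;0.38 0.295 0.01 0 0 -0.133 1;0.38 0.295 0.01 0 0 -0.133 1;0.38 0.295 0.01 0 0 -0.133 1"
}}

```text
clock: 1.95
tcp_pos: [0.5296, -0.2635, 0.3996]
tool_rot: [-2.03, -2.397, 0.0]
force: [-0.1, -0.9, -0.2]
grip_width: 1.001
grasp_force: 0.0
```

```bash
python3 - <<'E'
from h import *
cmd([.5307,-.2612,.40],.1734)
i=camera('wrist'); cv2.imwrite('pics/w1.png',i)
k=get_calibration('wrist'); s=observe(); Rt=R.from_rotvec(s['tool_rot']).as_matrix(); T=k['T_tool_cam']
Rb=R.from_euler('z',.1734).as_matrix()
for n,p in dict(tl=(.027,-.2,.02),tr=(-.027,-.2,.02),l1=(.027,.015,.02),l2=(-.027,.015,.02)).items():
    w=Rb@p+[.5022,-.0987,.13]; c=T[:3,:3].T@(Rt.T@(w-s['tcp_pos'])-T[:3,3]); print(n,(c[:2]/c[2]*k['fx']+[k['cx'],k['cy']]).round(1))
E
```

```text
tcp [ 0.5296 -0.2635  0.3996] clk 1.95 F [-0.1 -0.9 -0.2] g 1.0013132148550754 0.0
shift [ 0.0082  0.0058 -0.0017] turn [-0.0001 -0.     -0.0026]
tl [362.8 298.4]
tr [276.3 299.2]
l1 [ 373.2 -120. ]
l2 [ 259.3 -118.7]
```

View pics/w1.png

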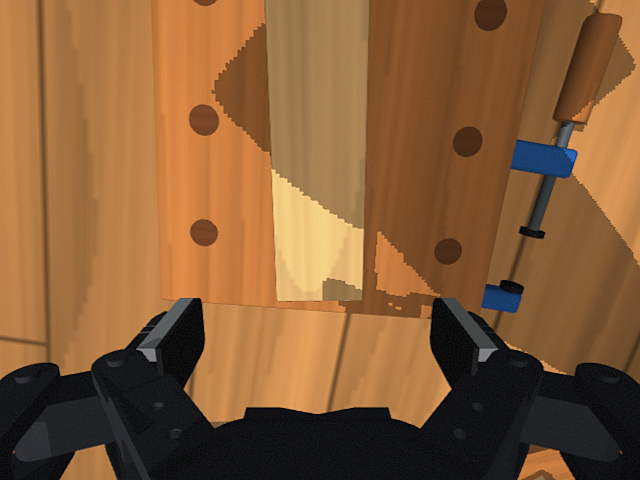

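The wrist view matches the prediction: tail corners at (277,300) and (363,299), against predicted (276,299) and (363,298). Next step is the descent.

Emit:
{"name": "send_rows", "arguments": {
  "commands": "0.008 0.006 0.08 0 0 -0.002 1;0.008 0.006 0.2 0 0 -0.002 1;0.008 0.006 0.3 0 0 -0.002 1;0.008 0.006 0.35 0 0 -0.002 1;0.008 0.006 0.366 0 0 -0.002 1"
}}

```text
clock: 2.62
tcp_pos: [0.5306, -0.2616, 0.308]
tool_rot: [-2.023, -2.403, 0.0]
force: [-0.3, -0.1, 0.1]
grip_width: 1.005
grasp_force: 0.0
```

Emit:
{"name": "send_rows", "arguments": {
  "commands": "0 0 0 0 0 0 0.85;0 0 0 0 0 0 0.7;0 0 0 0 0 0 0.5;0 0 0 0 0 0 0.4;0 0 0 0 0 0 0.4",
  "force": 36
}}

```text
clock: 3.25
tcp_pos: [0.5311, -0.2611, 0.3092]
tool_rot: [2.02, 2.404, -0.0]
force: [-0.8, -0.8, 6.6]
grip_width: 0.624
grasp_force: 38.5
```

```bash
python3 - <<'E'
from h import *
cmd([.5307,-.2612,.308],.1734)
cv2.imwrite('pics/w2.png',camera('wrist'))
E
```

```text
tcp [ 0.5311 -0.2611  0.3092] clk 3.25 F [-0.8 -0.8  6.6] g 0.6240116353815927 38.541303277015686
shift [-0.0002 -0.0018  0.0049] turn [ 0.0003  0.0004 -0.0002]
```

View pics/w2.png

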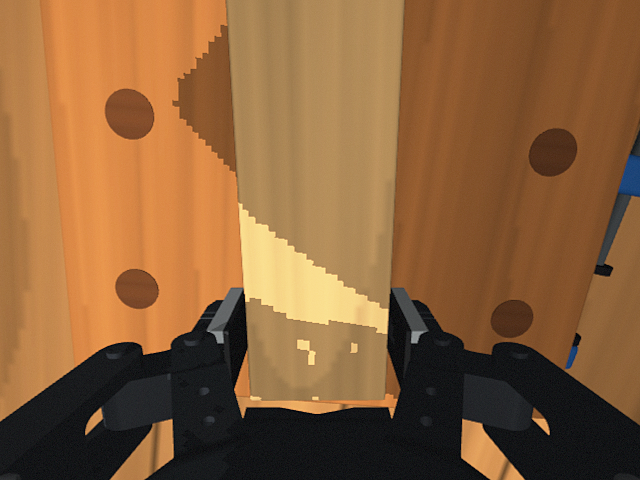

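The grasp is good: the board is held 53 mm wide, with the tail just behind the pads. I'll ease the grip a little and slide in stages, squaring up as it goes.

Emit:
{"name": "send_rows", "arguments": {
  "commands": "0.02 0.001 0 0 0 0.001 0.4;0.06 0.003 0 0 0 0.003 0.4;0.11 0.005 0 0 0 0.006 0.4;0.16 0.007 0 0 0 0.008 0.4;0.2 0.009 0 0 0 0.01 0.4",
  "force": 34
}}

```text
clock: 3.92
tcp_pos: [0.525, -0.2116, 0.3092]
tool_rot: [2.058, 2.37, -0.001]
force: [0.1, -5.4, 4.6]
grip_width: 0.615
grasp_force: 38.4
```

```bash
python3 - <<'E'
from h import *
cmd([.5117,-.1137,.308],.0802)
E
```

```text
tcp [ 0.525  -0.2116  0.3092] clk 3.925 F [ 0.1 -5.4  4.6] g 0.6152235500757622 38.435266613960266
shift [0.3952 0.0025 0.0036] turn [0.0005 0.001  0.0193]
```

Emit:
{"name": "send_rows", "arguments": {
  "commands": "0.04 0 0 0 0 0.003 0.4;0.1 0.001 0 0 0 0.006 0.4;0.16 0.002 0 0 0 0.01 0.4;0.22 0.002 0 0 0 0.014 0.4;0.26 0.002 0 0 0 0.017 0.4",
  "force": 32
}}

```text
clock: 4.55
tcp_pos: [0.5162, -0.147, 0.3092]
tool_rot: [2.12, 2.314, -0.001]
force: [0.3, -6.8, 5.3]
grip_width: 0.616
grasp_force: 38.5
```

Emit:
{"name": "send_rows", "arguments": {
  "commands": "0.03 0 0 0 0 0.001 0.4;0.06 0 0 0 0 0.002 0.4;0.08 0 0 0 0 0.002 0.4;0.08 0 0 0 0 0.002 0.4;0.08 0 0 0 0 0.002 0.4"
}}

```text
clock: 5.18
tcp_pos: [0.5145, -0.1271, 0.3092]
tool_rot: [2.127, 2.308, 0.001]
force: [0.2, -1.9, 7.7]
grip_width: 0.622
grasp_force: 38.7
```

```bash
python3 - <<'E'
from h import *
cmd([.5117,-.1137,.308],.0802)
i=camera('top'); cv2.imwrite('pics/top3.png',i); c=i[195:305,240:440]
cv2.imwrite('pics/c3.png',cv2.resize(c,None,fx=4,fy=4,interpolation=cv2.INTER_CUBIC))
E
```

```text
tcp [ 0.5145 -0.1271  0.3092] clk 5.175 F [ 0.2 -1.9  7.7] g 0.6215004932368696 38.653501868247986
shift [ 0.0544 -0.0069  0.0047] turn [0.0006 0.0005 0.0004]
```

View pics/c3.png

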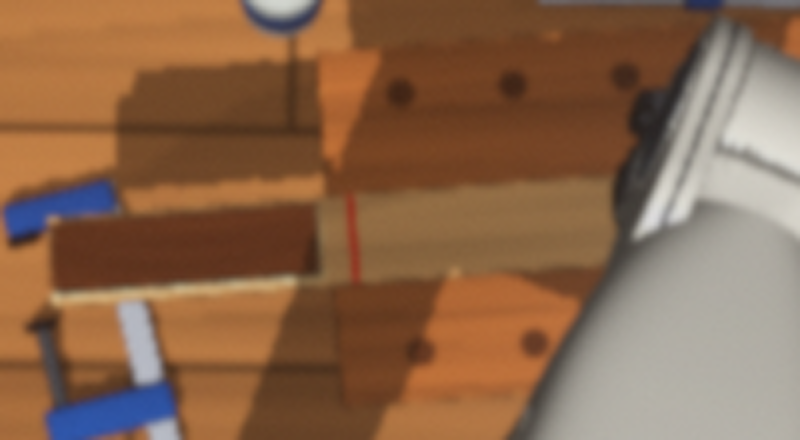

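Line now runs from (352,197) to (358,280) in the crop. The platform edge runs from (320,55) to (347,405), so the line is still inside the edge by about 14 mm. Measuring it more finely next.

```bash
cat > m.py <<'E'
from h import *
np.set_printoptions(precision=4,suppress=True)
def redline(i,c,roi):
    r0,r1,c0,c1=roi; a=i[r0:r1,c0:c1].astype(float); w=np.clip(a[...,2]-1.6*a[...,1]-25,0,None)
    pts=[(c0+(w[r]*np.arange(c1-c0)).sum()/w[r].sum(),r0+r) for r in range(r1-r0) if w[r].sum()>25]
    return np.array(pts)
def measure(i,roi):
    p=redline(i,'top',roi); L=on_plane(p,'top',.15)
    th,t=.0802,np.array([.5245,-.1227]); Rm=R.from_euler('z',th).as_matrix()[:2,:2]
    q=(L[:,:2]-t)@Rm; k=np.polyfit(q[:,0],q[:,1],1); print('line pts',len(q),'plat x',q[:,0].min(),q[:,0].max(),'y at mid',np.polyval(k,q[:,0].mean()),'slope',k[0])
E
python3 - <<'E'
from m import *
i=cv2.imread('pics/top3.png')
measure(i,(240,268,318,340))
i0=cv2.imread('pics/top0.png'); measure(i0,(242,270,374,394))
# edge by gradient along columns, both pictures, clear rows
def edge(i,rows,c0,c1):
    g=cv2.GaussianBlur(cv2.cvtColor(i,cv2.COLOR_BGR2LAB).astype(float),(0,0),1)
    d=np.abs(np.gradient(g,axis=1)).sum(2); P=[]
    for r in rows:
        w=d[r,c0:c1]; m=w.argmax(); sl=slice(max(m-2,0),m+3); P.append((c0+(w[sl]*np.arange(c0,c1)[sl]).sum()/w[sl].sum()-c0,r))
    P=np.array(P); th,t=.0802,np.array([.5245,-.1227]); Rm=R.from_euler('z',th).as_matrix()[:2,:2]
    q=(on_plane(P,'top',.13)[:,:2]-t)@Rm; print(q.round(4).tolist())
edge(i0,range(211,243,3),312,332)
edge(i0,range(278,294,3),318,334)
edge(i,range(212,240,3),314,332); edge(i,range(272,294,3),318,336)
E
```

```text
line pts 16 plat x -0.03126479971794032 0.010208595145293299 y at mid 0.17717590496818822 slope 0.005725361374016758
line pts 19 plat x -0.04321049875330891 0.0009737239747430128 y at mid 0.04130483772569177 slope 0.09461915724366556
[[0.1011, 0.2035], [0.0936, 0.2041], [0.0861, 0.2045], [0.0786, 0.2047], [0.0711, 0.2052], [0.0625, 0.1887], [0.055, 0.1892], [0.0476, 0.1896], [0.04, 0.1883], [0.033, 0.1953], [0.0254, 0.1935]]
[[-0.0658, 0.195], [-0.0733, 0.1931], [-0.0806, 0.1932], [-0.0882, 0.1892], [-0.0956, 0.1877], [-0.1029, 0.1881]]
[[0.0977, 0.1907], [0.0902, 0.1912], [0.0827, 0.1919], [0.0751, 0.1906], [0.0676, 0.1904], [0.0601, 0.191], [0.0527, 0.1913], [0.0452, 0.1918], [0.0375, 0.1878], [0.0303, 0.1915]]
[[-0.0515, 0.1877], [-0.0589, 0.1878], [-0.0663, 0.1879], [-0.0733, 0.193], [-0.0807, 0.1911], [-0.0882, 0.189], [-0.0956, 0.1877], [-0.1029, 0.188]]
```

Emit:
{"name": "send_rows", "arguments": {
  "commands": "0.01 0 0 0 0 0 0.4;0.025 0 0 0 0 0 0.4;0.04 0 0 0 0 0 0.4;0.051 0 0 0 0 0 0.4;0.051 0 0 0 0 0 0.4",
  "force": 30
}}

```text
clock: 5.85
tcp_pos: [0.5135, -0.1147, 0.3092]
tool_rot: [2.127, 2.308, -0.0]
force: [-0.4, -4.4, 5.9]
grip_width: 0.62
grasp_force: 38.6
```

Emit:
{"name": "send_rows", "arguments": {
  "commands": "0 0 0 0 0 0 0.4;0 0 0 0 0 0 0.4;0 0 0 0 0 0 0.4;0 0 0 0 0 0 0.4;0 0 0 0 0 0 0.4"
}}

```text
clock: 6.48
tcp_pos: [0.5135, -0.1147, 0.3092]
tool_rot: [2.127, 2.308, -0.0]
force: [0.2, -3.9, 6.2]
grip_width: 0.618
grasp_force: 38.6
```

```bash
python3 - <<'E'
from m import *
cmd([.5117,-.1137,.308],.0802)
i=camera('top'); cv2.imwrite('pics/top4.png',i); measure(i,(240,268,312,334))
print([look_for('top',q)[:1] for q in('line','edge')])
a=cv2.resize(i[200:300,295:361],None,fx=6,fy=6,interpolation=cv2.INTER_CUBIC)
j=camera('scene'); cv2.imwrite('pics/s4.png',j); b=cv2.resize(j[165:265,270:370],None,fx=4,fy=6,interpolation=cv2.INTER_CUBIC)
cv2.imwrite('pics/c4.png',np.hstack([a,b]))
# predicted edge corners/line in scene
k=get_calibration('scene'); Rm=R.from_euler('z',.0802).as_matrix()
for n,p in dict(e_far=(.11,.19,.13),e_near=(-.11,.19,.13),l_far=(.016,.19,.15),l_far_low=(.016,.19,.13),l_near=(-.038,.19,.15)).items():
    w=Rm@p+[.5245,-.1227,0]; print(n,cv2.projectPoints(w[None],k['rvec'],k['tvec'],np.array([[k['fx'],0,k['cx']],[0,k['fy'],k['cy']],[0,0,1]]),None)[0].ravel().round(1))
E
```

```text
tcp [ 0.5135 -0.1147  0.3092] clk 6.475 F [ 0.2 -3.9  6.2] g 0.6178332950009922 38.592068552970886
shift [ 0.0046 -0.007   0.0048] turn [0.0006 0.0007 0.0004]
line pts 14 plat x -0.030428589918674004 0.011035440398296351 y at mid 0.18942441160704407 slope 0.004550190229344295
[[{'location': [254.3, 315.4], 'conf': 0.58}], [{'location': [239.9, 374.3], 'conf': 0.87}]]
e_far [292.9 243.3]
e_near [342.9 196.1]
l_far [315.7 214.9]
l_far_low [315.9 221.6]
l_near [327.9 203.6]
```

View pics/c4.png

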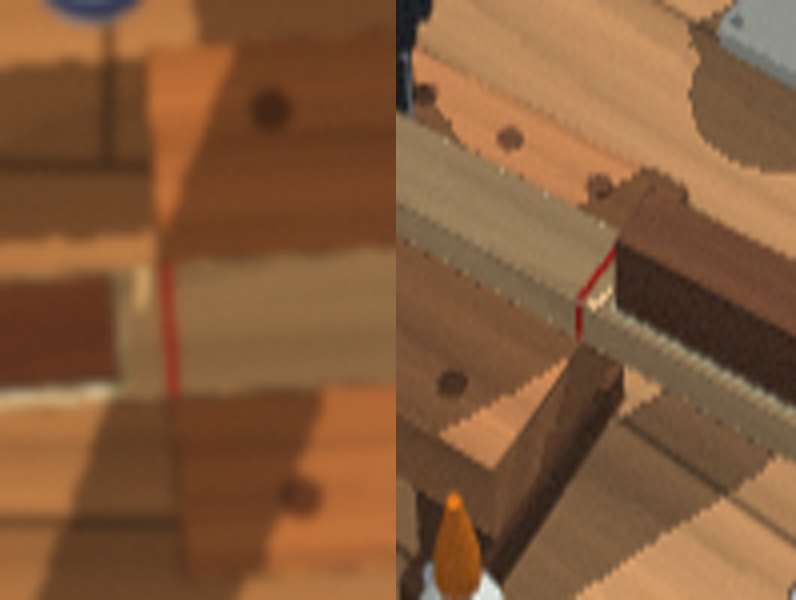

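```bash
python3 - <<'E'
from m import *
j=cv2.imread('pics/s4.png'); b=j[195:255,280:345].copy()
b=cv2.resize(b,None,fx=10,fy=10,interpolation=cv2.INTER_NEAREST)
k=get_calibration('scene'); Rm=R.from_euler('z',.0802).as_matrix(); K=np.array([[k['fx'],0,k['cx']],[0,k['fy'],k['cy']],[0,0,1]])
pr=lambda p:cv2.projectPoints((Rm@p+[.5245,-.1227,0])[None],k['rvec'],k['tvec'],K,None)[0].ravel()
for y in(.19,.195):
    a,c=[tuple(int(v) for v in ((pr((x,y,.13))-[280,195]+.5)*10)) for x in(.11,.02)]
    cv2.line(b,a,c,(0,255,0) if y==.19 else (255,255,0),1)
print(pr((.016,.19,.13)),pr((.016,.2,.13)))
cv2.imwrite('pics/c5.png',b)
E
```

```text
[315.8671 221.601 ] [319.3768 222.9665]
```

View pics/c5.png

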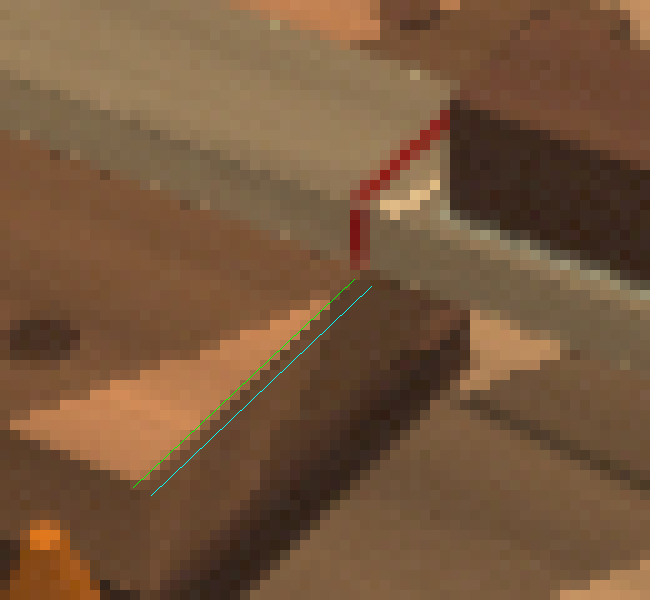

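The top view puts the line about 0.6 mm short of the edge and the scene view about 2.5 mm short. I'll advance 1.5 mm.

Emit:
{"name": "send_rows", "arguments": {
  "commands": "0.002 0 0 0 0 0 0.4;0.004 0 0 0 0 0 0.4;0.006 0 0 0 0 0 0.4;0.006 0 0 0 0 0 0.4;0.006 0 0 0 0 0 0.4"
}}

```text
clock: 7.3
tcp_pos: [0.5135, -0.1134, 0.3092]
tool_rot: [2.127, 2.307, -0.001]
force: [0.2, -5.5, 5.6]
grip_width: 0.619
grasp_force: 38.5
```

```bash
python3 - <<'E'
from m import *
cmd([.5117,-.1137,.308],.0802)
i=camera('top'); measure(i,(240,268,312,334))
j=camera('scene'); b=cv2.resize(j[195:255,280:345],None,fx=10,fy=10,interpolation=cv2.INTER_NEAREST)
cv2.imwrite('pics/c6.png',b)
E
```

```text
tcp [ 0.5135 -0.1134  0.3092] clk 7.3 F [ 0.2 -5.5  5.6] g 0.6193439805522761 38.52343797683716
shift [-0.0005 -0.0071  0.0048] turn [0.0006 0.0009 0.0003]
line pts 13 plat x -0.03036638458666006 0.011147905171802511 y at mid 0.19068418730041042 slope 0.007702784512912869
```

View pics/c6.png

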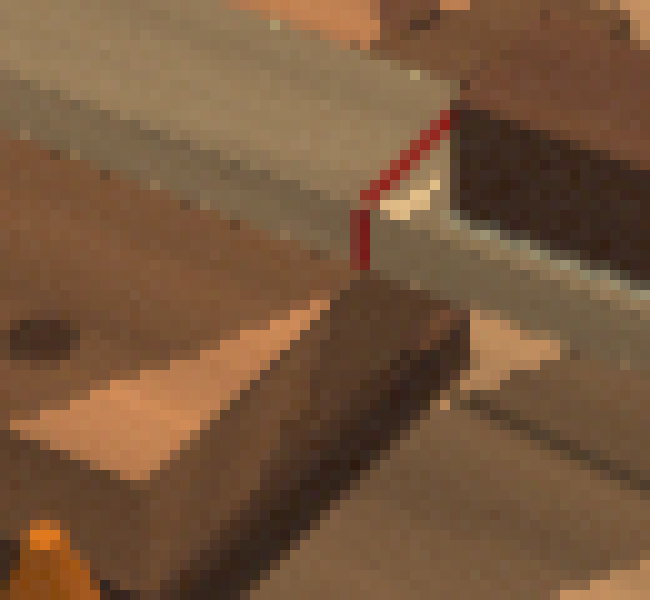

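The red line's foot at (362,270) now meets the extended platform edge. The board is flat and the tail is still held.

```bash
python3 -c "
from bench import *
print(sign_off())"
```

```text
the job is handed in; nothing more can be done
None
```

The job is handed in at about 7 s: by the top camera the red line is within about 1 mm of the platform edge and parallel to it within half a degree, the oak block hangs clear, and the tail is still gripped at about 38.5 N with the board down on the platform.

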